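Hang the spare drive wheel on the J-hook

TASK

Lift the spoked drive wheel out of its wooden cradle by the rim and hang it up on the hook stand: the hook must pass through the gap between the rim and the hub, and the rim must be set down in the crook of the J-hook before you let go. Someone has re-clamped the hook at an unknown height on its post, so feel for it. Leave the wheel hanging still and plumb under the hook by its rim, and do not shove the parts pot, the dust blower or the mug out of place.

Things in the scene. Friction and masses are not known exactly. Their poses are not given: they have to be found in the camera images.
- wheel: Spare aluminium drive wheel, 150 mm across, 0.25 to 0.5 kg. Rim 12 mm wide along the axle, outer radius 75, inner 65; hub radius 22, length 24; three 8 mm round spokes at 30, 150 and 270 degrees from +x towards +z, so the gap round +z is open. Origin at its centre; y is the axle, x and z lie in its plane. Starts upright in the cradle, z up, centre 88 mm above the worktop.
- cradle: Fixed wooden cradle, 150 mm along x, 60 mm along y; its 15 mm slot between two cheeks (100 mm long, tops 52 mm above the worktop) holds the wheel upright on two cross pins, the wheel's plane being the cradle's x-z plane. The upper half of the wheel stands free. Origin at the centre of its underside, on the worktop.
- stand: Fixed hook stand: base plate 12 mm thick (x -130 to +40 mm, 110 mm wide), post of radius 8 mm, 320 mm high, and a J-hook of 8 mm round steel bar clamped to the post. Origin at the foot of the post, on the worktop; z up. The hook lies in the plane y = 0 and points along -x: a level arm out to x = -60 mm, a dip of 14 mm into the crook (flat from x = -77 to -93), then up to a free end at x = -104.
- under_crook (a point): Point on the worktop straight below the middle of the hook's crook (stand x = -85 mm, y = 0), axes as the stand's. It does not tell the hook's height. Hung by its rim, the wheel has its centre plumb above this point, 65 mm below the top of the bar in the crook, its axle along x.
- under_tip (a point): Point on the worktop straight below the hook's free end (stand x = -104 mm, y = 0). The top of the free end is 20 mm above the top of the bar in the crook and is unreported: 210 to 280 mm above the worktop, different each time. It must be seen or felt, e.g. by lowering shut fingers on it until they meet it. The hook holds its height under 60 N.
- parts_pot: Brass-coloured screw-top parts pot, 42 mm across, 20 mm high; bystander. Origin at the centre of its underside.
- blower: Black rubber dust blower standing on its bulb, 50 mm across, 98 mm high; bystander. Origin at the centre of its underside.
- mug: Black and white mug, 82 mm across (114 mm with its handle), 97 mm high; bystander. Origin at the centre of its underside.

How it is judged:
By the outcome, as a careful person would: the job done as asked, in the order asked, and still so for the second after the job is handed in, with the robot touching nothing.
It also fails if it takes over 51 s, if anything falls off the work surface, if the arm or the gripper's body presses on something with over 40 N, if the wrist force passes 120 N, or if a joint passes its speed limit or range.

ROBOT

A 6-joint arm with a two-finger parallel gripper is mounted at the origin on a cart in front of the work surface, level with it; the furniture and walls round the work are solid. World frame = base frame: x ahead of the robot, y to its left, z up, the work surface at z = 0. Lengths are in mm, angles in rad, forces in N, time in s.
With the tool pointing down it reaches from about 300 to 775 mm from the base axis. Payload 14.6 kg.
Tool frame: the origin (TCP) lies between the finger pads; the fingertips stand 8 mm ahead of it and the grasp point (between the pads) lies 11 mm behind it; z points along the fingers, y is the direction in which the jaws open and shut (so a half turn about z gives the same grasp; the last joint's range is limited). The gripper opens to 94 mm and grips with 3 to 60 N. Pads are 16 mm wide; open, the fingers measure 119 mm over their backs; the gripper's body (75 mm by 177 mm) begins 78 mm behind the grasp point.
Start: joints at [-1.339, 0.3, 1.521, -0, 1.321, -0.067], TCP at [161.898, -525.622, 213.446] pointing down, gripper open.
Joint ranges: [-3.03, 3.03], [-0.79, 2.21], [0.23, 2.52], [-1.04, 4.18], [0, 3.07], [-2.55, 2.55]. Speed limits (rad/s): [2.22, 2.22, 2.57, 3.14, 3.14, 3.14].

INTERFACE

Orientations are given as [roll, pitch, yaw] about the fixed x, y, z axes, in that order (R = Rz(yaw) Ry(pitch) Rx(roll)).
In Python, from cell import manip, cams, models gives the robot as it stands. The module is installed in compiled form; this text tells all that it offers.
- The arm moves only by the shell command python3 -m pendant 'ROWS' [OPENING] [FORCE]. ROWS is JSON, a list that holds one entry, the list of rows, each a list of 4 numbers: the shift along the tool's x, y, z in cm, then the turn about the tool's z in rad. In form: [[[x, y, z, roll], ...]]. A call has 1 to 5 rows; each row is the pose to reach, as a shift and turn from the pose commanded when the call began, along the tool's axes at that moment; what a row does not reach only later rows make up. A row lasts 1/10 s, in which the tool goes at most 50 mm and 8.59 degrees, less where a joint would pass 70% of its speed; a pose out of reach is approached as far as the arm can. A call with a gripper value outside its range is refused whole. OPENING is the opening, from -1 (shut) to 1 (fully open), so that 0 is half open, set as the call begins (- or left out, the last holds). The fingers move at their own pace and stop on an object; FORCE is the grip in N (left out, the last holds). Time passes only in rows, so rows that repeat a pose let the fingers close. It gives the time, the measured TCP pose, the force and the opening at its end, in the units of the state.
- manip.read_state(): the state, without advancing time (a new reading comes with each control period).
- cams.camera(name): name is "scene" or "top"; returns a dict with "frame" (480x640x3 uint8, red, green, blue), "K" (3x3 intrinsics, pixels), "pose" (4x4, takes a point from camera to world coordinates). Camera axes: x right, y down, z forward; pixel columns grow to the right and rows downward; lengths in mm; the calibration is good to about 2 mm. A picture is of the moment at which its call begins. There is no depth.
- manip.sign_off(): hands the job in, once; it reports no verdict.
Trained networks look in the newest picture that a camera, given by its name, has taken for a name from the list of things; names that differ only in an ending like _2 or _b are one class to them, and where a whole thing is asked for, a point or a joint stands for the part that bears it (a point fixed in the world has none). Each returns a list of dicts, best first, with "score" (0 to 1); they miss things now and then, are a little off and sometimes report something else, mostly with a low value. They report only what shows in the picture. A call takes as long as a camera call.
- models.regions_of(camera, name): "pixels" (480x640 bool, what is visible of it) and "point" ([column, row] in pixels, amid what is visible of it).
The state is a dict: "clock": time; "joints": joint angles; "qd": joint speeds; "effort": joint torques, N m; "eef_pos": TCP position; "eef_rot": TCP orientation; "wrist_force": force on the tool from outside, world axes, zero at the start; "moment": the same for the moment, N m; "finger_gap": finger opening in mm.
Only numpy, scipy, OpenCV 4.12 (cv2) and the standard library are available. Lean on these libraries where they do the work, as an engineer would, in place of code of your own. Each camera call takes 0.05 s, during which the arm holds its last target.

## Working session

There is one attempt and no reset: what is moved stays moved. The work goes in short steps, Python scripts to look and compute and a shell command to move; the robot and the scene stay as the last step left them, time stands still between calls to the robot, and variables do not carry over. Pictures are saved under pics/ and viewed, and the job is handed in when it is done.

```bash
mkdir -p pics
python3 - <<'E'
from cell import manip,cams,models
import cv2
for n in("scene","top"):
    c=cams.camera(n);cv2.imwrite(f"pics/{n}0.png",c["frame"][:,:,::-1]);print(n,c["K"].tolist(),c["pose"].round(3).tolist())
    for t in("wheel","cradle","stand","parts_pot","blower","mug"):
        r=models.regions_of(n,t)
        print(t,[(round(q["score"],2),q["point"],int(q["pixels"].sum())) for q in r[:2]])
print(manip.read_state())
E
```

```text
scene [[535.434299707226, 0.0, 324.69482520154224], [0.0, 535.434299707226, 248.58340885306933], [0.0, 0.0, 1.0]] [[-1.0, 0.015, 0.017, 542.564], [-0.005, 0.611, -0.791, 588.923], [-0.022, -0.791, -0.611, 718.311], [0.0, 0.0, 0.0, 1.0]]
wheel []
cradle [(0.89, [344.7, 352.3], 3029)]
stand [(0.96, [344.9, 242.7], 2983)]
parts_pot [(0.73, [266.3, 387.0], 542)]
blower [(0.81, [312.5, 202.7], 414)]
mug [(0.61, [372.2, 183.2], 1574)]
top [[562.97143466101, 0.0, 318.90992165050636], [0.0, 562.97143466101, 238.83357984429668], [0.0, 0.0, 1.0]] [[0.106, -0.97, 0.219, 290.896], [-0.994, -0.105, 0.017, -270.658], [0.006, -0.219, -0.976, 1305.223], [0.0, 0.0, 0.0, 1.0]]
wheel [(0.88, [218.1, 243.7], 914)]
cradle [(0.73, [228.6, 258.1], 979), (0.44, [336.1, 254.8], 3507)]
stand [(0.56, [337.3, 256.6], 3406)]
parts_pot [(0.56, [201.8, 197.3], 292), (0.46, [419.4, 236.4], 382)]
blower [(0.9, [422.2, 240.0], 359)]
mug [(0.76, [433.0, 303.2], 1342)]
{'clock': 0.7, 'joints': array([-1.33858045e+00,  2.99845978e-01,  1.52098937e+00, -2.60510463e-06,
        1.32068462e+00, -6.66280269e-02]), 'qd': array([ 0.00025294, -0.00178897,  0.00076645,  0.00192399,  0.00026442,
       -0.00081948]), 'effort': array([-5.27651500e-04, -5.31577277e+01, -3.52880394e+01,  7.08507886e-02,
        2.13126984e-02, -1.53722453e-05]), 'eef_pos': array([ 161.91016322, -525.62730087,  213.47973006]), 'eef_rot': array([3.14152029e+00, 7.35820274e-06, 2.98844547e-01]), 'wrist_force': array([0.42503725, 0.33260231, 0.47718758]), 'moment': array([ 0.0182284 , -0.02105034,  0.05050681]), 'finger_gap': 93.71451586393881}
```

View pics/scene0.png

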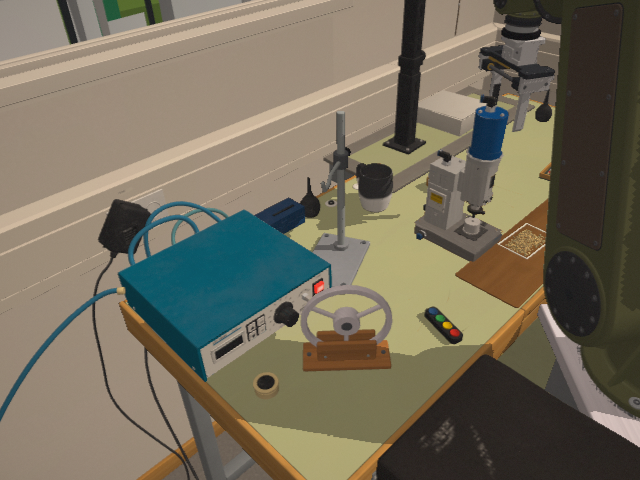

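View pics/top0.png

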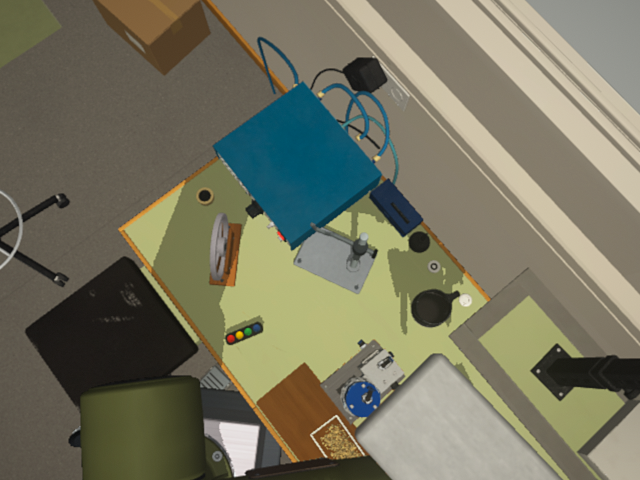

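Run:
```python
import cv2,numpy as np
s=cv2.imread("pics/scene0.png");t=cv2.imread("pics/top0.png")
f=lambda im,x,y,w,h,k:cv2.resize(im[y:y+h,x:x+w],None,fx=k,fy=k,interpolation=cv2.INTER_CUBIC)
cv2.imwrite("pics/c1.png",f(s,290,100,120,190,3))
cv2.imwrite("pics/c2.png",f(t,190,200,200,110,4))
cv2.imwrite("pics/c3.png",f(s,290,275,120,110,5))
```

```text
(no output)
```

View pics/c1.png

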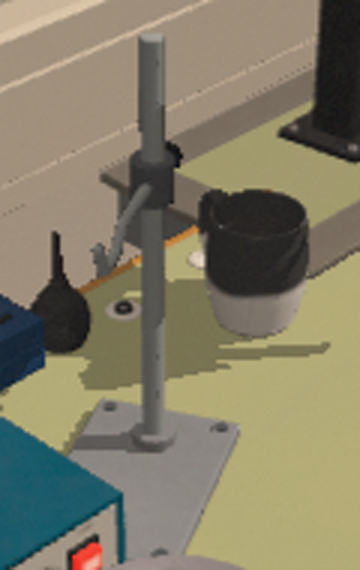

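View pics/c2.png

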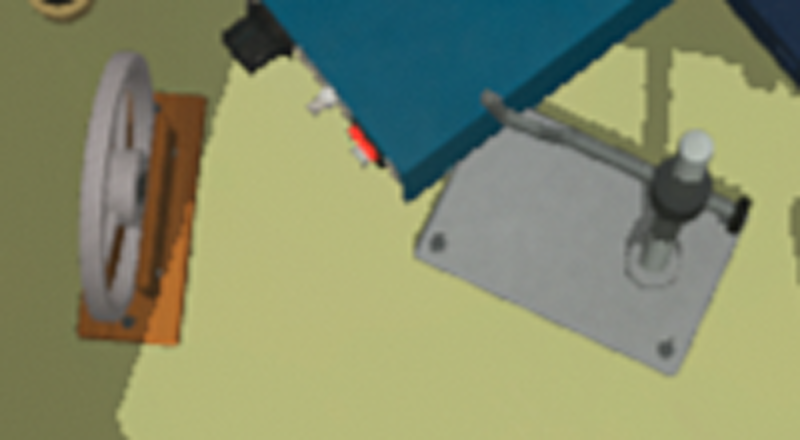

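View pics/c3.png

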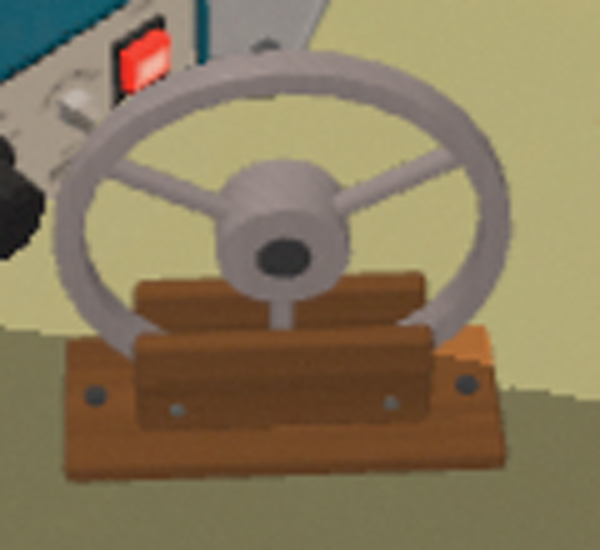

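```bash
cat > h.py <<'E'
import numpy as np,cv2
from scipy.optimize import least_squares
K={'s':np.array([[535.4343,0,324.6948],[0,535.4343,248.5834],[0,0,1]]),'t':np.array([[562.9714,0,318.90992],[0,562.9714,238.83358],[0,0,1]])}
import os,pickle
if not os.path.exists('cal.pkl'):
    from cell import cams
    pickle.dump({'s':cams.camera('scene')['pose'],'t':cams.camera('top')['pose']},open('cal.pkl','wb'))
P=pickle.load(open('cal.pkl','rb'))
def proj(c,p):
    p=np.atleast_2d(p);R=P[c][:3,:3];q=(p-P[c][:3,3])@R;q=q@K[c].T;return q[:,:2]/q[:,2:]
def tf(x,y,yaw,p):
    p=np.atleast_2d(p).astype(float);c,s=np.cos(yaw),np.sin(yaw)
    return np.c_[x+c*p[:,0]-s*p[:,1],y+s*p[:,0]+c*p[:,1],p[:,2]]
def circ(r,y,z0=88,n=90):
    a=np.linspace(0,2*np.pi,n);return np.c_[r*np.cos(a),0*a+y,z0+r*np.sin(a)]
def back(c,uv,z):
    d=P[c][:3,:3]@np.linalg.inv(K[c])@np.array([uv[0],uv[1],1]);o=P[c][:3,3];return o+d*(z-o[2])/d[2]
E
cat > fit.py <<'E'
from h import *
# stand
obs=[('t',(294,263),(-130,1,12)),('t',(359,293.75),(40,1,12)),('t',(353,266),(0,0,12)),('t',(363.7,237),(0,0,320)),
('s',(340.3,112),(0,0,320)),('s',(341,246.7),(0,0,12)),('s',(324,234),(40,-1,12)),('s',(369.3,243.3),(40,1,12)),
('t',(312.5,224),(-104,0,'h')),('s',(322.3,182.7),(-104,0,'h'))]
def res(p,sg):
    r=[]
    for c,uv,q in obs:
        q=list(q); 
        if q[2]=='h': q[2]=p[3]-4
        q[1]=q[1]*55*sg if abs(q[1])==1 else 0
        r+=list(proj(c,tf(*p[:3],q))[0]-uv)
    return np.array(r)
x0=back('t',(353,266),12)
best=None
for sg in(1,-1):
  for y0 in np.arange(-3,3,.7):
    o=least_squares(res,[x0[0],x0[1],y0,240],args=(sg,),loss='soft_l1')
    if best is None or o.cost<best[0]: best=(o.cost,sg,o.x)
print(best);print(res(best[2],best[1]).reshape(-1,2).round(1).tolist())
S=best[2]
# wheel
ob=[('s',(303.6,370.6),('L','n',0)),('s',(391,367.6),('R','n',0)),('t',(241.25,224.25),('L','f','t')),('t',(234.5,286),('R','f','t')),('t',(210,283.75),('R','n','t'))]
# near = towards +y (scene camera), R in scene = -x
def rw(p):
    r=[]
    for c,uv,q in ob:
        w=(75 if q[0]=='L' else -75, 30 if q[1]=='n' else -30, p[3] if q[2]=='t' else 0)
        r+=list(proj(c,tf(*p[:3],w))[0]-uv)
    r+=list(proj('s',tf(*p[:3],(0,12,88)))[0]-(346.8,326.6))
    e=proj('s',tf(*p[:3],np.r_[circ(75,6),circ(75,-6)]))
    r+=[e[:,0].min()-(290+55/5),e[:,0].max()-(290+510/5),e[:,1].min()-(275+50/5)]
    e=proj('t',tf(*p[:3],np.r_[circ(75,6),circ(75,-6)]))
    r+=[e[:,0].min()-(190+80/4),e[:,1].max()-(200+322/4),e[:,1].min()-(200+52/4)]
    return np.array(r)
x0=back('t',(218,244),88)
o=least_squares(rw,[x0[0],x0[1],0,15],loss='soft_l1');print(o.x,o.cost,o.fun.round(1));W=o.x
import pickle;pickle.dump((S,best[1],W),open('fit.pkl','wb'))
hk=[(0,0,S[3]-20+14-4),(-60,0,S[3]-20+14-4),(-77,0,S[3]-24),(-93,0,S[3]-24),(-104,0,S[3]-4)]
for c,n in(('s','scene'),('t','top')):
    im=cv2.imread(f'pics/{n}0.png');k=4
    im=cv2.resize(im,None,fx=k,fy=k)
    def L(p,col): cv2.polylines(im,[np.int32((proj(c,p)+.5)*k-.5)],False,col,1)
    L(tf(*S[:3],hk),(0,0,255));L(tf(*S[:3],[(0,0,0),(0,0,320)]),(255,0,255))
    L(tf(*S[:3],[(-130,-55,12),(40,-55,12),(40,55,12),(-130,55,12),(-130,-55,12)]),(255,0,0))
    for r in(75,65):
        for y in(6,-6):L(tf(*W[:3],circ(r,y)),(0,255,0))
    L(tf(*W[:3],[(-75,-30,0),(75,-30,0),(75,30,0),(-75,30,0),(-75,-30,0)]),(255,0,0))
    x,y,w,h=(285,95,120,295) if c=='s' else (190,195,195,115)
    o=im[y*k:(y+h)*k,x*k:(x+w)*k]
    if c=='s': o=cv2.resize(np.hstack([o[:h*2],o[h*2:]]) ,None,fx=.8,fy=.8)
    cv2.imwrite(f'pics/ov_{n}.png',o)
E
python3 fit.py
```

```text
(np.float64(7.3527491833037795), -1, array([ 526.40514237, -333.32749267,   10.65932304,  233.77163357]))
[[-1.6, -0.3], [-0.3, 0.1], [-0.1, -0.7], [0.3, -1.4], [0.5, -0.3], [0.3, -0.5], [-0.4, -2.6], [1.5, -2.9], [-0.4, -0.3], [0.4, 0.1]]
[ 5.23589016e+02 -3.36835295e+01  3.33220132e-02  3.34178283e+00] 3.3341259419462945 [-0.4  1.   0.6  0.8  0.5 -0.6  0.6  0.1 -0.6  0.5  0.2 -0.8 -0.3  0.7
 -1.3 -0.2 -0.2 -1. ]
```

View pics/ov_scene.png

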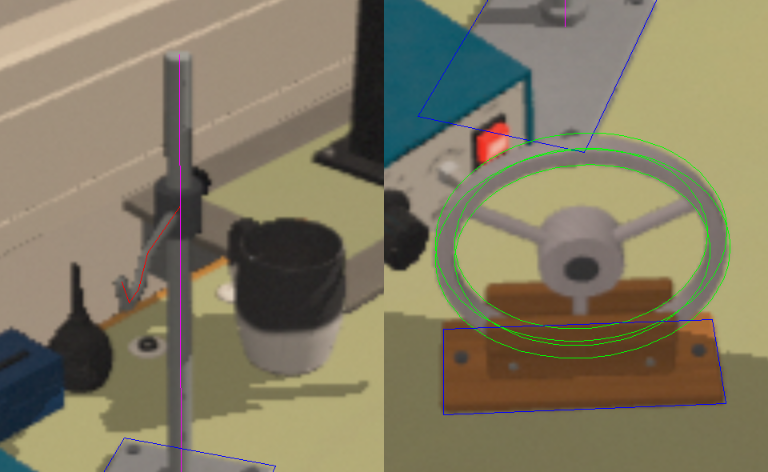

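View pics/ov_top.png

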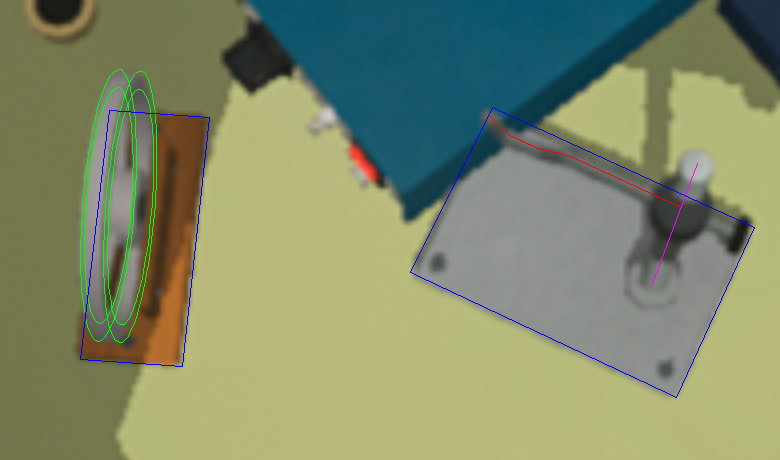

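Run:
```python
from h import *;import pickle
S,sg,W=pickle.load(open('fit.pkl','rb'));S[2]-=4*np.pi;print(S,W)
def tri(a,b):
    def f(X):return np.r_[proj('s',X)[0]-a,proj('t',X)[0]-b]
    o=least_squares(f,[500,-200,100]);return o.x.round(1),o.fun.round(1)
print('box near corner',tri((330,265),(291,243)))
print('box left far',tri((122,275),(216,149)))
print('box back',tri((240,211),(381,179)))
print('tip',tri((322.3,182.7),(312.5,224)))
print('posttop',tri((340.3,112),(363.7,237)))
print('blowertip',tri((308.5,178),(416,237)))
for n,uv,z in(('pot',(203,197),10),('mug',(432,306),50)):print(n,back('t',uv,z).round())
print('crook',tf(*S[:3],(-85,0,0)),'tip',tf(*S[:3],(-104,0,0)))
```

```text
[ 526.40514237 -333.32749267   -1.90704757  233.77163357] [ 5.23589016e+02 -3.36835295e+01  3.33220132e-02  3.34178283e+00]
box near corner (array([ 550. , -188.3,   78.9]), array([ 0.2,  0. ,  0.1, -0.2]))
box left far (array([813.8,  -7.5, 193.4]), array([ 30.3,  10.3,   3.3, -46.4]))
box back (array([ 734.6, -376.5,   75.1]), array([ 4.7,  1.4,  0.8, -5.2]))
tip (array([ 561. , -236.1,  229.2]), array([ 0.3,  0.1,  0.1, -0.3]))
posttop (array([ 525.7, -333.2,  318.9]), array([ 0.9,  0.2,  0.2, -0.9]))
blowertip (array([ 591.9, -460.8,  107.2]), array([ 2.5,  0.6,  0.5, -2.4]))
pot [653.  39.  10.]
mug [ 447. -515.   50.]
crook [[ 554.45094354 -253.08764573    0.        ]] tip [[ 560.72000498 -235.15167994    0.        ]]
```

```bash
python3 - <<'E'
from h import *
def tri(a,b):
    def f(X):return np.r_[proj('s',X)[0]-a,proj('t',X)[0]-b]
    o=least_squares(f,[300,-400,200]);return o.x.round(1),o.fun.round(1)
print('motor top',tri((491,100),(361,405)))
print('motor knob',tri((490,99),(351,412)))
print('column top',tri((444,157),(385,355)))
print('pendant box',back('t',(440,420),0), proj('t',[161.9,-525.6,213.5]),proj('s',[161.9,-525.6,213.5]))
E
python3 -m pendant '[[[0,0,-2,0],[0,0,-5,0],[0,0,-8,0],[0,0,-10,0],[0,0,-10,0]]]' -1 20
```

```text
motor top (array([ 241.5, -356.2,  325.6]), array([ 4.8,  0.7,  1.8, -4.1]))
motor knob (array([ 237.1, -343.2,  331. ]), array([10.5,  1.6,  4.1, -9. ]))
column top (array([ 319.3, -401.8,  188.9]), array([-3.1, -0.6, -1.1,  2.8]))
pendant box [ 202.68274049 -558.71283033    0.        ] [[445.83058254 452.16263774]] [[504.18995678 118.61454259]]
clock: 1.3
eef_pos: [162.1, -526.2, 316.1]
eef_rot: [3.137, 0.0, 0.299]
wrist_force: [-0.3, 0.6, 0.1]
finger_gap: 56.9
```

```bash
python3 -m pendant '[[[5,-0.6,-0.5,0],[10,-1.2,-0.5,0],[15,-1.8,-0.5,0],[20,-2.4,-0.5,0],[25,-3,-0.5,0]]]'
python3 - <<'E'
from h import *
from cell import manip
print(back('s',(455,240),0), back('t',(350,395),0),back('s',(489,150),150), back('t',(361,400),200))
s=manip.read_state();p=s['eef_pos'];y=s['eef_rot'][2];d=np.array([440,-250])-p[:2]
print(p,y,d@[np.cos(y),np.sin(y)],d@[np.sin(y),-np.cos(y)])
d=np.array([561,-235.7])-p[:2]
print(d@[np.cos(y),np.sin(y)],d@[np.sin(y),-np.cos(y)])
E
```

```text
clock: 1.8
eef_pos: [391.7, -422.9, 317.1]
eef_rot: [-3.14, 0.001, 0.299]
wrist_force: [0.6, -1.7, 0.8]
finger_gap: 17.7
[ 273.22813251 -365.67112625    0.        ] [ 234.75785042 -355.00693265    0.        ] [ 190.71568565 -500.89872524  150.        ] [ 236.48553004 -363.6396111   200.        ]
[ 391.68423275 -422.87931687  317.09361113] 0.2986861631501607 97.04883180705201 -151.00727072195735
216.8994138930322 -129.0680826409977
```

```bash
python3 -m pendant '[[[3,-4,0,0],[6,-8,0,0],[9,-12,0,0],[11,-15,0,0],[13,-15,0,0]]]'
python3 -m pendant '[[[4,1,0,0],[8,2,0,0],[8.5,2.1,0,0],[8.5,2.1,0,0]]]'
python3 - <<'E'
from h import *
from cell import manip,cams
s=manip.read_state();p=s['eef_pos'];y=s['eef_rot'][2]
d=np.array([561,-235.7])-p[:2]
print(p,s['eef_rot'],s['wrist_force'],d@[np.cos(y),np.sin(y)],d@[np.sin(y),-np.cos(y)])
for n in('scene','top'):
    f=cams.camera(n)['frame'];cv2.imwrite(f'pics/{n}1.png',f[:,:,::-1])
E
```

```text
clock: 2.3
eef_pos: [470.4, -239.4, 318.0]
eef_rot: [-3.141, -0.0, 0.301]
wrist_force: [0.1, -0.5, -0.3]
finger_gap: 0.3
clock: 2.7
eef_pos: [557.9, -237.3, 316.3]
eef_rot: [-3.14, 0.002, 0.3]
wrist_force: [-0.6, -0.1, -0.3]
finger_gap: 0.5
[ 557.92353027 -237.29237776  316.29033802] [-3.13961703e+00  2.18607117e-03  2.99753304e-01] [-0.55806533 -0.11220742 -0.25440404] 3.4094924927049615 -0.6129387366100769
```

View pics/scene1.png

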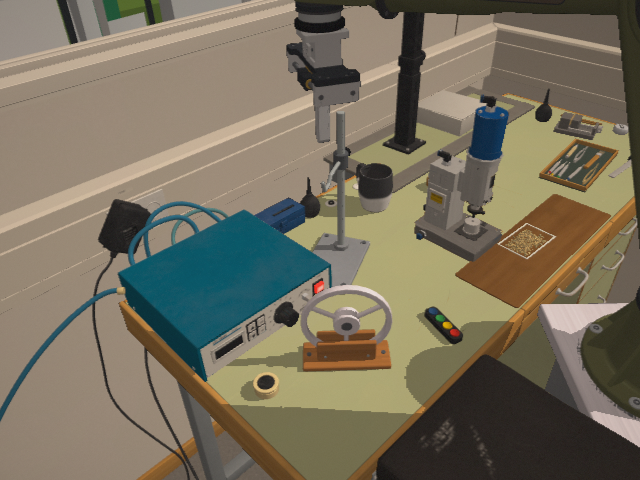

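View pics/top1.png

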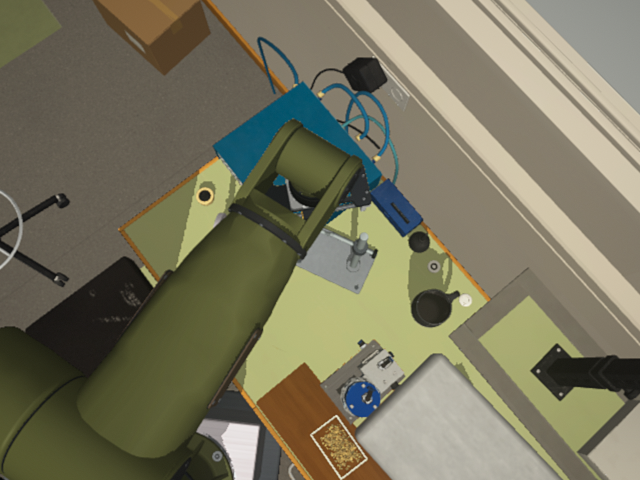

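```bash
python3 -m pendant '[[[0.4,0,2.5,0],[0.4,0,5,0],[0.4,0,6.3,0],[0.4,0,6.3,0]]]'
python3 -m pendant '[[[0,0,0.3,0],[0,0,0.3,0]]]'
python3 -m pendant '[[[0,0,0.3,0],[0,0,0.3,0]]]'
```

```text
clock: 3.2
eef_pos: [560.4, -236.5, 254.4]
eef_rot: [-3.14, 0.002, 0.298]
wrist_force: [0.4, -0.2, -0.3]
finger_gap: 0.7
clock: 3.4
eef_pos: [561.5, -236.7, 253.5]
eef_rot: [3.141, -0.001, 0.299]
wrist_force: [-0.7, 1.5, 0.4]
finger_gap: 0.2
clock: 3.6
eef_pos: [561.4, -236.4, 249.5]
eef_rot: [3.141, -0.0, 0.299]
wrist_force: [-0.5, 0.4, 0.2]
finger_gap: 0.4
```

```bash
for i in 1; do python3 -m pendant '[[[0,0,0.3,0],[0,0,0.3,0]]]'; done
python3 -m pendant '[[[0,0,0.2,0],[0,0,0.2,0]]]'
python3 -m pendant '[[[0,0,0.2,0],[0,0,0.2,0]]]'
```

```text
clock: 3.8
eef_pos: [561.4, -236.4, 246.1]
eef_rot: [-3.141, 0.0, 0.299]
wrist_force: [0.4, 0.5, -0.3]
finger_gap: 0.5
clock: 4.0
eef_pos: [561.4, -236.4, 244.1]
eef_rot: [-3.141, 0.0, 0.299]
wrist_force: [-0.3, -0.2, 0.3]
finger_gap: 0.7
clock: 4.2
eef_pos: [561.4, -236.4, 242.2]
eef_rot: [-3.141, 0.0, 0.299]
wrist_force: [-0.4, 0.0, -0.0]
finger_gap: 0.5
```

Fingertips now at 234.2; continue in 2 mm steps.

```bash
python3 -m pendant '[[[0,0,0.2,0],[0,0,0.2,0]]]'
python3 -m pendant '[[[0,0,0.2,0],[0,0,0.2,0]]]'
```

```text
clock: 4.4
eef_pos: [561.6, -236.5, 240.7]
eef_rot: [3.141, -0.0, 0.299]
wrist_force: [-0.6, 0.7, 3.0]
finger_gap: 0.6
clock: 4.6
eef_pos: [561.8, -236.7, 239.8]
eef_rot: [3.14, -0.002, 0.299]
wrist_force: [-0.4, -1.0, 10.7]
finger_gap: 0.4
```

```bash
python3 -m pendant '[[[0,0,-3,0],[0,0,-6,0],[-0.5,-5,-6,0.1],[-1.5,-10,-6,0.2],[-2,-15,-6,0.26]]]' 0.3 20
python3 -m pendant '[[[0,-4,0,0],[0,-7,0,0],[0,-7,0,0]]]'
python3 - <<'E'
from h import *
from cell import manip,cams
s=manip.read_state();p=s['eef_pos'];y=s['eef_rot'][2]
d=np.array([471.6,-35.4])-p[:2]
print(p,s['eef_rot'],s['wrist_force'],s['finger_gap'],d@[np.cos(y),np.sin(y)],d@[np.sin(y),-np.cos(y)])
for n in('scene','top'):
    f=cams.camera(n)['frame'];cv2.imwrite(f'pics/{n}2.png',f[:,:,::-1])
E
```

```text
clock: 5.1
eef_pos: [497.5, -99.1, 298.1]
eef_rot: [-3.141, 0.0, 0.034]
wrist_force: [0.7, 0.0, 1.4]
finger_gap: 36.9
clock: 5.4
eef_pos: [495.7, -27.6, 298.7]
eef_rot: [-3.141, -0.001, 0.042]
wrist_force: [0.5, -0.5, -0.2]
finger_gap: 59.8
[495.70716635 -27.59594144 298.72794323] [-3.14120285e+00 -5.15140933e-04  4.21003476e-02] [ 0.50916686 -0.46666345 -0.19138587] 59.803222190572924 -24.414261792259374 6.782523181808875
```

View pics/scene2.png

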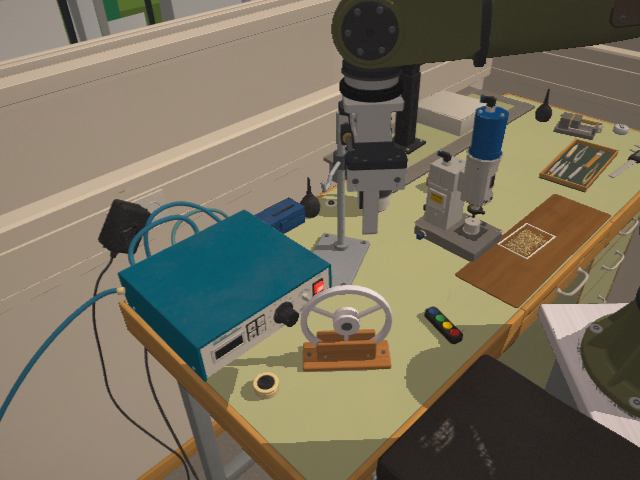

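```bash
python3 -m pendant '[[[-2.5,0.7,2,0.008],[-2.5,0.7,6,0.008],[-2.5,0.7,10,0.008],[-2.5,0.7,10,0.008],[-2.5,0.7,10,0.008]]]'
python3 - <<'E'
from h import *
from cell import manip,cams
s=manip.read_state();p=s['eef_pos'];y=s['eef_rot'][2]
d=np.array([471.6,-35.4])-p[:2]
print(p,s['eef_rot'],s['wrist_force'],s['finger_gap'],d@[np.cos(y),np.sin(y)],d@[np.sin(y),-np.cos(y)])
f=cams.camera('scene')['frame'];cv2.imwrite('pics/s3.png',cv2.resize(f[200:400,270:430,::-1],None,fx=3,fy=3))
E
```

```text
clock: 6.0
eef_pos: [471.7, -39.1, 199.4]
eef_rot: [-3.142, 0.0, 0.03]
wrist_force: [-0.8, 1.1, -0.4]
finger_gap: 61.3
[471.67011859 -39.10669114 199.39804544] [-3.14159027e+00  2.72304489e-04  2.97962947e-02] [-0.7557698   1.13529747 -0.44988057] 61.29113424776105 0.04034185524031516 -3.7071347956400165
```

View pics/s3.png

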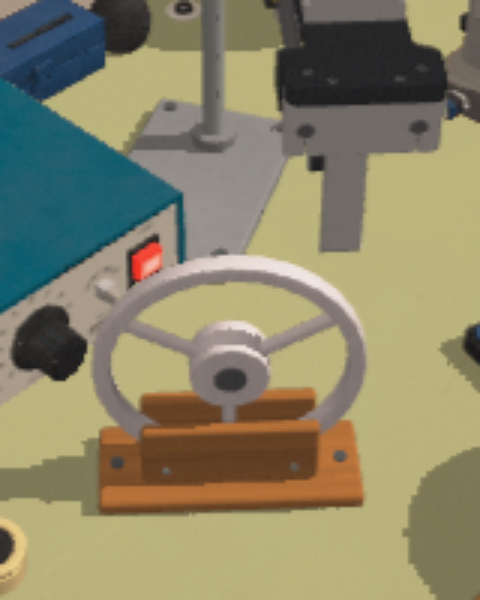

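```bash
python3 -m pendant '[[[0,-0.37,3,0],[0,-0.37,6,0],[0,-0.37,7.3,0],[0,-0.37,7.3,0],[0,-0.37,7.3,0]]]'
python3 - <<'E'
from h import *
from cell import manip,cams
f=cams.camera('scene')['frame'];a=cv2.resize(f[260:390,290:400,::-1],None,fx=3.5,fy=3.5)
f=cams.camera('top')['frame'];b=cv2.resize(f[200:330,190:300,::-1],None,fx=3.5,fy=3.5)
cv2.imwrite('pics/s4.png',np.hstack([a,b]))
E
```

```text
clock: 6.55
eef_pos: [472.3, -34.9, 127.3]
eef_rot: [3.141, -0.002, 0.031]
wrist_force: [-0.6, 0.4, 0.8]
finger_gap: 61.1
```

View pics/s4.png

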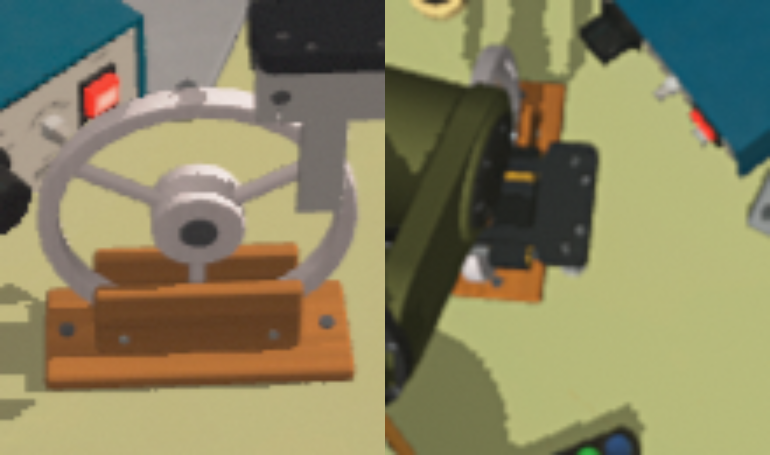

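```bash
python3 -m pendant '[[[0,0,0,0],[0,0,0,0],[0,0,0,0],[0,0,0,0],[0,0,0,0]]]' -0.9 10
python3 -m pendant '[[[0,0,0,0],[0,0,0,0],[0,0,0,0],[0,0,0,0],[0,0,0,0]]]'
```

```text
clock: 7.15
eef_pos: [471.2, -34.6, 125.5]
eef_rot: [-3.142, -0.0, 0.031]
wrist_force: [0.2, -0.8, -0.2]
finger_gap: 24.7
clock: 7.65
eef_pos: [471.2, -34.6, 125.4]
eef_rot: [3.142, 0.0, 0.031]
wrist_force: [-0.1, 1.0, 1.0]
finger_gap: 12.2
```

```bash
python3 -m pendant '[[[0,0,0,0],[0,0,0,0],[0,0,-0.2,0],[0,0,-0.5,0],[0,0,-0.8,0]]]' -1 60
python3 -m pendant '[[[0,0,-1,0],[0,0,-2,0],[0,0,-3,0],[0,0,-4,0],[0,0,-5,0]]]'
python3 - <<'E'
from h import *
from cell import manip,cams
s=manip.read_state();print(s['wrist_force'],s['moment'],s['eef_pos'])
f=cams.camera('scene')['frame'];a=cv2.resize(f[220:390,290:400,::-1],None,fx=3.5,fy=3.5)
cv2.imwrite('pics/s5.png',a)
E
```

```text
clock: 8.15
eef_pos: [471.0, -34.6, 133.5]
eef_rot: [-3.141, 0.001, 0.031]
wrist_force: [0.4, -0.2, -3.6]
finger_gap: 11.4
clock: 8.65
eef_pos: [471.3, -34.6, 184.5]
eef_rot: [3.142, -0.0, 0.031]
wrist_force: [0.8, -0.5, -4.3]
finger_gap: 11.5
[ 0.82039245 -0.52003809 -4.25566276] [0.0456841  0.2126227  0.02272995] [471.26994843 -34.6347032  184.52734002]
```

View pics/s5.png

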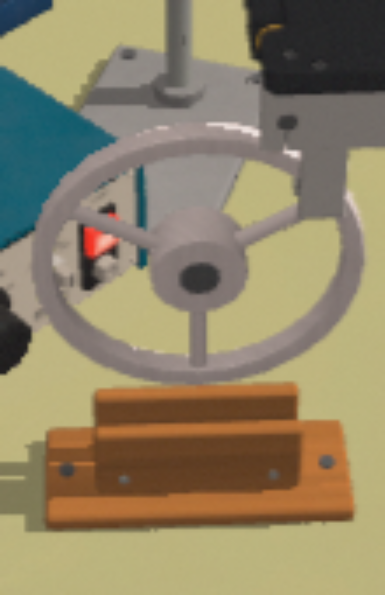

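```bash
python3 -m pendant '[[[0,0,-1,0.04],[0,0,-2,0.1],[0,1,-2.7,0.17],[0.5,3,-2.7,0.25],[1.2,5,-2.7,0.32]]]'
python3 -m pendant '[[[0.6,1.3,0,0.02],[1.2,2.5,0,0.047],[1.2,2.5,0,0.047]]]'
python3 - <<'E'
from h import *
from cell import manip,cams
s=manip.read_state();p=s['eef_pos'];y=s['eef_rot'][2]
d=np.array([525,-179])-p[:2]
print(p,s['eef_rot'],s['wrist_force'],s['moment'],s['finger_gap'],d@[np.cos(y),np.sin(y)],d@[np.sin(y),-np.cos(y)])
E
```

```text
clock: 9.2
eef_pos: [484.9, -84.7, 210.9]
eef_rot: [-3.142, -0.001, -0.292]
wrist_force: [0.3, -0.2, -3.9]
finger_gap: 11.1
clock: 9.5
eef_pos: [489.1, -112.7, 210.3]
eef_rot: [3.141, 0.0, -0.338]
wrist_force: [0.7, 0.3, -4.0]
finger_gap: 11.6
[ 489.09132593 -112.73035916  210.29538115] [ 3.14146810e+00  2.77663645e-04 -3.37589346e-01] [ 0.70369778  0.29550795 -4.04130274] [0.19820123 0.22598117 0.02863863] 11.569909627448972 55.83123710140646 50.63567056736451
```

```bash
python3 -m pendant '[[[1.9,1.7,-0.15,0],[3.7,3.4,-0.15,0],[5.5,5.0,-0.15,0],[5.6,5.1,-0.15,0],[5.6,5.1,-0.15,0]]]'
python3 - <<'E'
from h import *
from cell import manip,cams
s=manip.read_state();p=s['eef_pos'];y=s['eef_rot'][2]
d=np.array([525,-179])-p[:2]
print(p,s['eef_rot'],s['wrist_force'],s['moment'],s['finger_gap'],d@[np.cos(y),np.sin(y)],d@[np.sin(y),-np.cos(y)])
f=cams.camera('scene')['frame'];a=cv2.resize(f[130:300,250:410,::-1],None,fx=3.5,fy=3.5)
cv2.imwrite('pics/s6.png',a)
f=cams.camera('top')['frame'];cv2.imwrite('pics/t6.png',f[:,:,::-1])
E
```

```text
clock: 10.0
eef_pos: [525.0, -177.9, 211.6]
eef_rot: [-3.141, 0.001, -0.336]
wrist_force: [0.1, 0.8, -3.7]
finger_gap: 11.5
[ 524.96708745 -177.85542904  211.56920283] [-3.14131277e+00  9.98507282e-04 -3.35704328e-01] [ 0.13059919  0.79409699 -3.72963747] [ 0.13830902  0.21187115 -0.01945699] 11.456127443754614 0.4081362134295951 1.0698367825661088
```

View pics/s6.png

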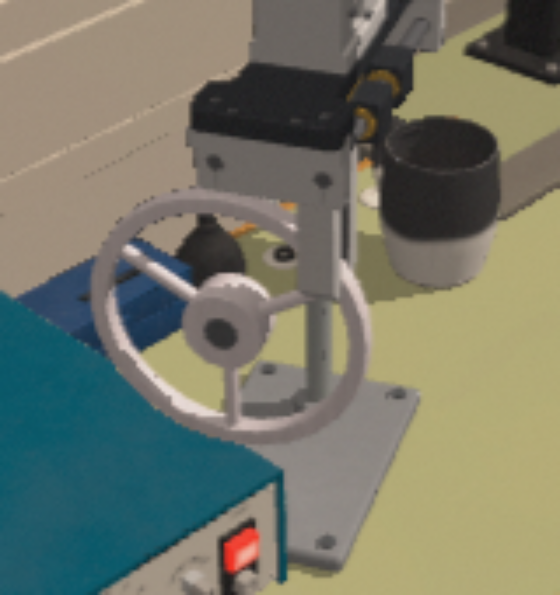

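View pics/t6.png

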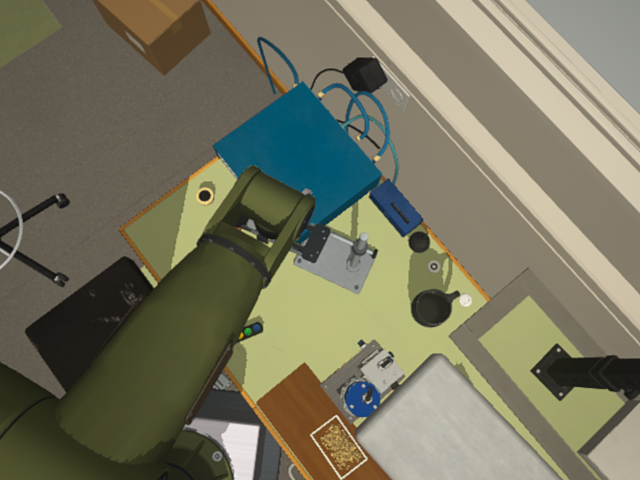

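```bash
cat > ov.py <<'E'
from h import *;import pickle,sys
def overlay(im,c,p,psi,box,k,out,off=52,dz=37.4,h=232.6):
    S,sg,W=pickle.load(open('fit.pkl','rb'))
    x=p[0]+off*np.cos(psi);y=p[1]+off*np.sin(psi);z=p[2]-dz
    im=cv2.resize(im,None,fx=k,fy=k)
    def L(q,col): cv2.polylines(im,[np.int32((proj(c,q)+.5)*k-.5)],False,col,1)
    for r,yy in((75,6),(65,6),(75,-6),(65,-6),(22,12)):L(tf(x,y,psi,circ(r,yy,z)),(0,255,0))
    L(tf(*S[:3],[(0,0,h-10),(-60,0,h-10),(-77,0,h-24),(-93,0,h-24),(-104,0,h-4)]),(0,0,255))
    L(tf(*S[:3],[(0,0,0),(0,0,320)]),(255,0,255))
    a,b,w,hh=box;cv2.imwrite(out,im[int(b*k):int((b+hh)*k),int(a*k):int((a+w)*k)])
    s=tf(0,0,-S[2],[[x-S[0],y-S[1],0]])[0];print('wheel centre',x,y,z,'in stand',s[:2])
E
python3 - <<'E'
from ov import *
f=cv2.imread('pics/t6.png')
from cell import manip,cams
f=cams.camera('scene')['frame'][:,:,::-1];s=manip.read_state()
overlay(f.copy(),'s',s['eef_pos'],s['eef_rot'][2],(250,130,160,170),3.5,'pics/o6.png')
E
```

```text
wheel centre 574.0433901624586 -194.47895088675125 174.6296132073644 in stand [-146.79104195   -0.84273981]
```

View pics/o6.png

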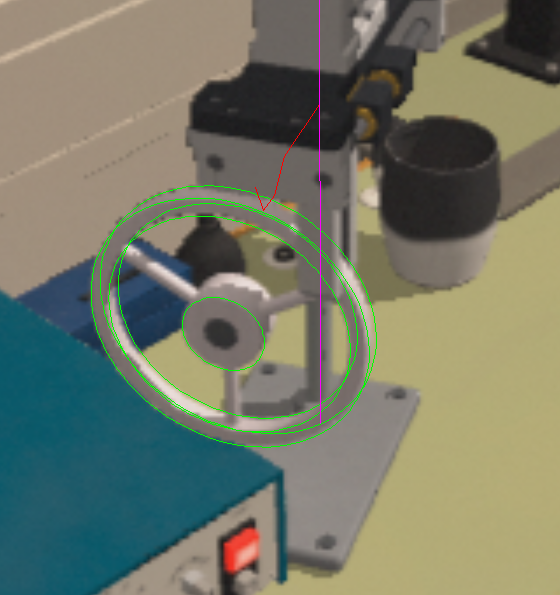

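```bash
python3 -m pendant '[[[0.08,0.7,0,0],[0.08,1.4,0,0],[0.08,2.1,0,0],[0.08,2.8,0,0],[0.08,2.8,0,0]]]'
python3 -m pendant '[[[0,0.7,0,0],[0,1.4,0,0],[0,2.1,0,0],[0,2.1,0,0]]]'
python3 - <<'E'
from ov import *
from cell import manip,cams
f=cams.camera('scene')['frame'][:,:,::-1];s=manip.read_state();print(s['eef_pos'],s['wrist_force'])
overlay(f.copy(),'s',s['eef_pos'],s['eef_rot'][2],(250,110,160,170),3.5,'pics/o7.png')
E
```

```text
clock: 10.65
eef_pos: [516.3, -205.9, 212.0]
eef_rot: [3.141, -0.0, -0.337]
wrist_force: [-0.3, 0.1, -3.1]
finger_gap: 11.2
clock: 11.05
eef_pos: [509.4, -225.6, 211.9]
eef_rot: [3.141, 0.0, -0.337]
wrist_force: [-0.2, 0.1, -3.0]
finger_gap: 11.5
[ 509.59506935 -225.21296556  211.92425032] [ 0.53709845  0.43877848 -4.66710705]
wheel centre 558.6710065516544 -242.40460271898723 174.52425032391088 in stand [-96.47718569   0.45885541]
```

View pics/o7.png

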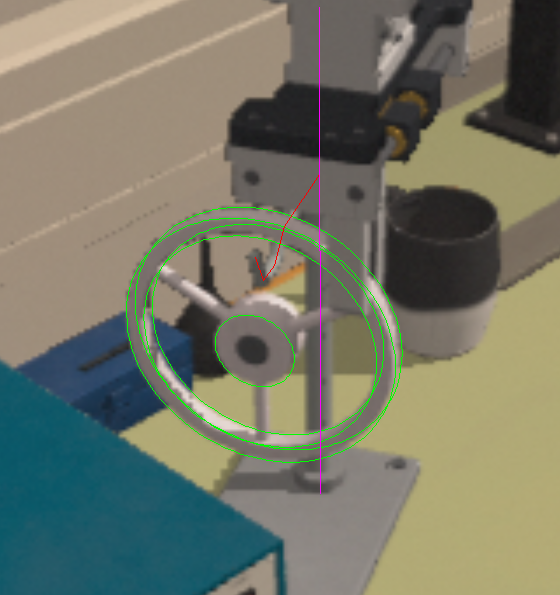

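```bash
python3 -m pendant '[[[0,0.5,0,0],[0,1.0,0,0],[0,1.15,0,0],[0,1.15,0,0]]]'
python3 - <<'E'
from ov import *
from cell import manip,cams
f=cams.camera('scene')['frame'][:,:,::-1];s=manip.read_state();print(s['eef_pos'],s['wrist_force'])
overlay(f.copy(),'s',s['eef_pos'],s['eef_rot'][2],(280,140,100,110),6,'pics/o8.png')
f=cams.camera('top')['frame'][:,:,::-1]
overlay(f.copy(),'t',s['eef_pos'],s['eef_rot'][2],(250,170,150,130),5,'pics/o8t.png')
E
```

```text
clock: 11.5
eef_pos: [505.9, -235.9, 211.9]
eef_rot: [-3.142, 0.0, -0.337]
wrist_force: [-0.1, 0.1, -5.1]
finger_gap: 11.4
[ 505.93376528 -235.68741177  211.95883636] [-0.82293827 -0.61690223 -3.71552985]
wheel centre 555.0194800045223 -252.85111211643806 174.55883635565868 in stand [-85.41087625   0.45865299]
wheel centre 555.0194800045223 -252.85111211643806 174.55883635565868 in stand [-85.41087625   0.45865299]
```

View pics/o8.png

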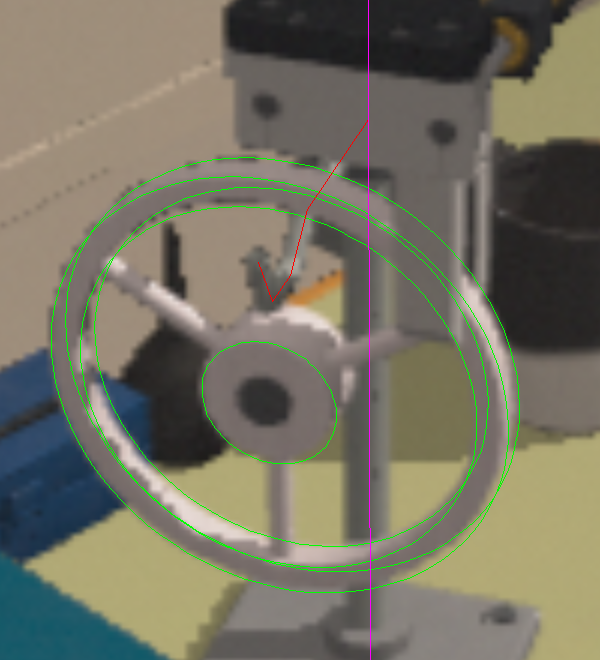

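View pics/o8t.png

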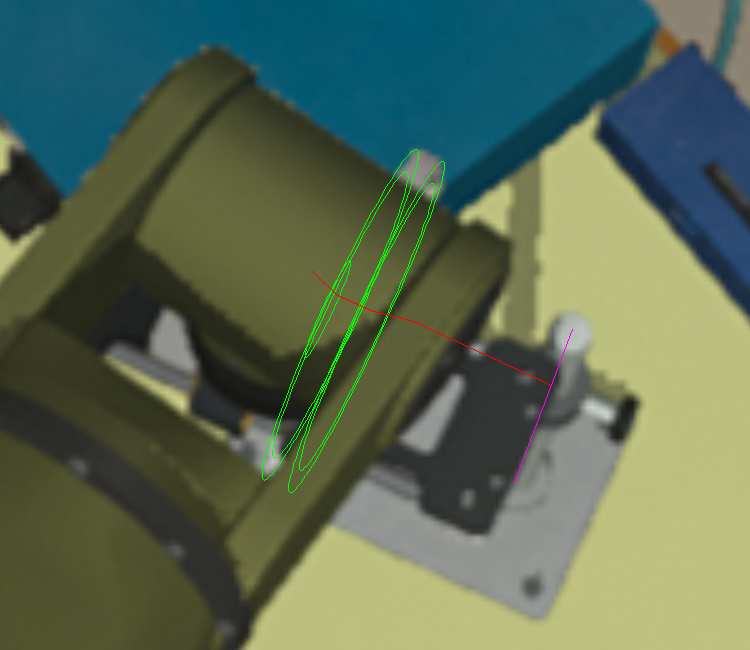

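```bash
python3 -m pendant '[[[0,0,0.5,0],[0,0,1.0,0],[0,0,1.5,0],[0,0,2.0,0],[0,0,2.0,0]]]'
python3 -m pendant '[[[0,0,0.2,0],[0,0,0.3,0],[0,0,0.4,0],[0,0,0.4,0]]]'
```

```text
clock: 12.1
eef_pos: [505.7, -235.5, 191.0]
eef_rot: [-3.141, 0.001, -0.336]
wrist_force: [-0.1, -0.1, -3.0]
finger_gap: 11.3
clock: 12.5
eef_pos: [506.0, -235.6, 187.9]
eef_rot: [3.142, 0.0, -0.336]
wrist_force: [0.1, -0.4, -3.3]
finger_gap: 11.3
```

```bash
python3 -m pendant '[[[0,0,0.1,0],[0,0,0.2,0],[0,0,0.2,0]]]'
python3 -m pendant '[[[0,0,0.1,0],[0,0,0.1,0]]]'
python3 -m pendant '[[[0,0,0.1,0],[0,0,0.1,0]]]'
```

```text
clock: 12.8
eef_pos: [505.9, -235.6, 185.8]
eef_rot: [-3.142, 0.0, -0.336]
wrist_force: [0.5, 0.4, -4.2]
finger_gap: 11.2
clock: 13.0
eef_pos: [506.1, -235.7, 185.1]
eef_rot: [3.141, -0.001, -0.336]
wrist_force: [-1.1, 0.4, -2.4]
finger_gap: 11.4
clock: 13.2
eef_pos: [506.2, -235.8, 184.5]
eef_rot: [3.141, -0.001, -0.336]
wrist_force: [-0.7, 1.2, 3.7]
finger_gap: 11.7
```

```bash
python3 -m pendant '[[[0,0,0,0],[0,0,0,0],[0,0,0,0],[0,0,0,0]]]' -1 6
python3 - <<'E'
from ov import *
from cell import manip,cams
f=cams.camera('scene')['frame'][:,:,::-1];s=manip.read_state();print(s['eef_pos'],s['wrist_force'],s['moment'])
overlay(f.copy(),'s',s['eef_pos'],s['eef_rot'][2],(280,140,100,120),5,'pics/o9.png')
E
```

```text
clock: 13.6
eef_pos: [506.2, -235.8, 184.2]
eef_rot: [3.142, -0.001, -0.336]
wrist_force: [3.0, -1.7, 2.4]
finger_gap: 11.9
[ 506.21161161 -235.76388871  184.17137666] [ 2.70574786 -0.54284702  2.95020091] [-0.21135684 -0.53791155 -0.00715537]
wheel centre 555.2997243636979 -252.92072951384293 146.77137666199485 in stand [-85.43762435   0.74617346]
```

View pics/o9.png

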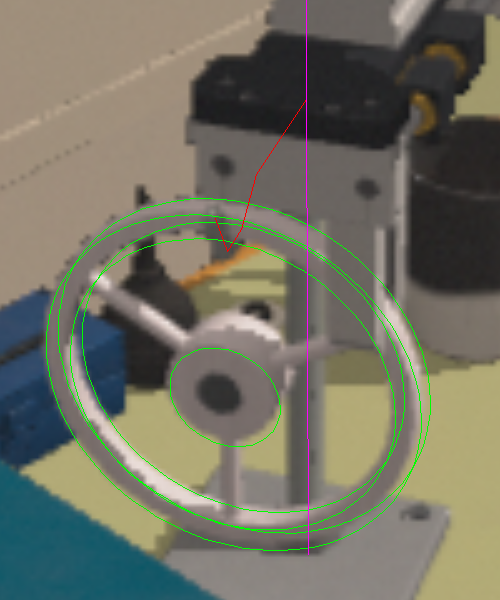

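```bash
python3 -m pendant '[[[0,0,0,0],[0,0,0,0],[0,0,0,0],[0,0,0,0],[0,0,0,0]]]' -0.6 3
python3 -m pendant '[[[0,0,0,0],[0,0,0,0],[0,0,0,0],[0,0,0,0],[0,0,0,0]]]' -0.1
python3 - <<'E'
from ov import *
from cell import manip,cams
f=cams.camera('scene')['frame'][:,:,::-1];s=manip.read_state();print(s['eef_pos'],s['wrist_force'],s['moment'])
cv2.imwrite('pics/s10.png',cv2.resize(f[140:260,280:380],None,fx=5,fy=5,interpolation=cv2.INTER_CUBIC))
E
```

```text
clock: 14.15
eef_pos: [505.9, -235.6, 183.9]
eef_rot: [-3.142, 0.0, -0.336]
wrist_force: [-0.0, 0.2, 0.6]
finger_gap: 18.8
clock: 14.65
eef_pos: [506.0, -235.6, 183.9]
eef_rot: [-3.142, 0.0, -0.336]
wrist_force: [-0.4, 0.3, -0.1]
finger_gap: 42.6
[ 505.96117    -235.64065111  183.94247683] [ 0.44075124  0.39371483 -2.366198  ] [0.01660221 0.06287465 0.04632698]
```

View pics/s10.png

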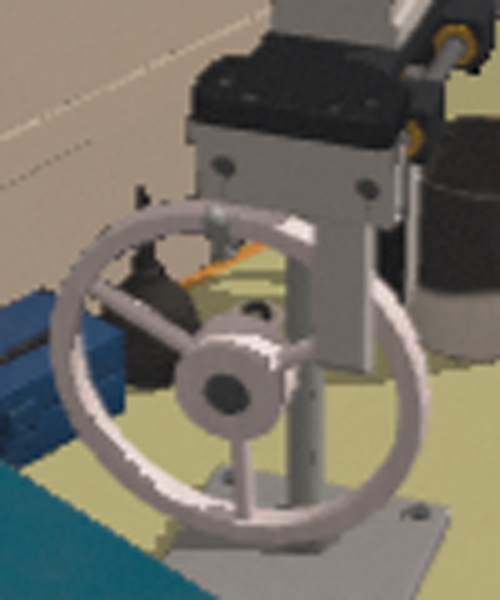

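```bash
python3 -m pendant '[[[0,0,0,0],[0,0,0,0],[0,0,0,0],[0,0,0,0],[0,0,0,0]]]' 0.2
python3 -m pendant '[[[0,0,-1,0],[0,0,-2,0],[0,0,-4,0],[0,0,-6,0],[0,0,-8,0]]]'
python3 - <<'E'
from ov import *
from cell import manip,cams
f=cams.camera('scene')['frame'][:,:,::-1];s=manip.read_state();print(s['eef_pos'],s['wrist_force'],s['moment'])
cv2.imwrite('pics/s11.png',cv2.resize(f[140:260,280:380],None,fx=5,fy=5,interpolation=cv2.INTER_CUBIC))
E
```

```text
clock: 15.2
eef_pos: [506.0, -235.7, 184.0]
eef_rot: [-3.142, -0.0, -0.336]
wrist_force: [0.8, 0.5, 0.3]
finger_gap: 56.4
clock: 15.7
eef_pos: [506.0, -235.7, 265.9]
eef_rot: [3.141, -0.001, -0.336]
wrist_force: [1.0, -1.6, -0.0]
finger_gap: 56.4
[ 506.74291679 -236.04906603  269.35694602] [-0.64573693 -0.38395034  3.75989213] [ 0.06625357 -0.03063695  0.00069658]
```

View pics/s11.png

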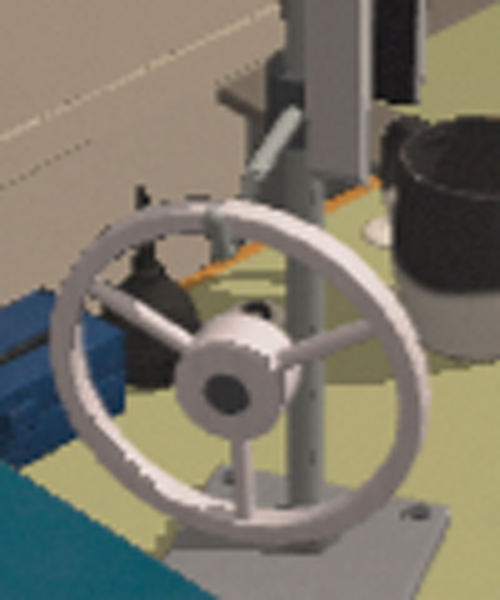

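```bash
python3 -m pendant '[[[0,0,-4,0],[-2,-1,-7,0],[-5,-4,-8,0],[-9,-7,-8,0],[-12,-9,-8,0]]]'
python3 -m pendant '[[[0,0,0,0],[0,0,0,0],[0,0,0,0],[0,0,0,0],[0,0,0,0]]]'
python3 - <<'E'
from ov import *
from cell import manip,cams,models
a=cams.camera('scene')['frame'].astype(int)
for i in range(12): b=cams.camera('scene')['frame'].astype(int)
r=models.regions_of('scene','wheel');print([(q['score'],q['point']) for q in r])
print(np.abs(a-b)[190:260,280:380].max(), np.abs(a-b)[190:260,280:380].mean())
f=b.astype(np.uint8)[:,:,::-1];s=manip.read_state();print(s['clock'],s['eef_pos'],s['wrist_force'])
S,_,_=pickle.load(open('fit.pkl','rb'))
c=tf(*S[:3],(-85,0,0))[0]
overlay(np.ascontiguousarray(f),'s',[c[0],c[1],147.6],S[2]-4*np.pi+np.pi/2,(270,140,120,120),5,'pics/o12.png',off=0,dz=0)
f=cams.camera('top')['frame'][:,:,::-1]
overlay(f.copy(),'t',[c[0],c[1],147.6],S[2]+np.pi/2,(180,170,280,160),2.8,'pics/o12t.png',off=0,dz=0)
E
```

```text
clock: 16.25
eef_pos: [421.0, -109.4, 344.7]
eef_rot: [-3.141, -0.002, -0.336]
wrist_force: [0.3, 0.3, -0.3]
finger_gap: 56.9
clock: 16.75
eef_pos: [422.6, -111.6, 343.6]
eef_rot: [-3.142, 0.001, -0.337]
wrist_force: [-0.2, -0.3, 0.1]
finger_gap: 56.1
[(0.75, [326.8, 214.7])]
12 0.9942380952380953
17.45 [ 422.37165953 -111.07663104  343.97659063] [ 0.34795413 -0.08811359  0.12173041]
wheel centre 554.4509435399261 -253.08764572689196 147.6 in stand [-8.50000000e+01  2.48689958e-14]
wheel centre 554.4509435399261 -253.08764572689196 147.6 in stand [-8.50000000e+01  2.48689958e-14]
```

View pics/o12.png

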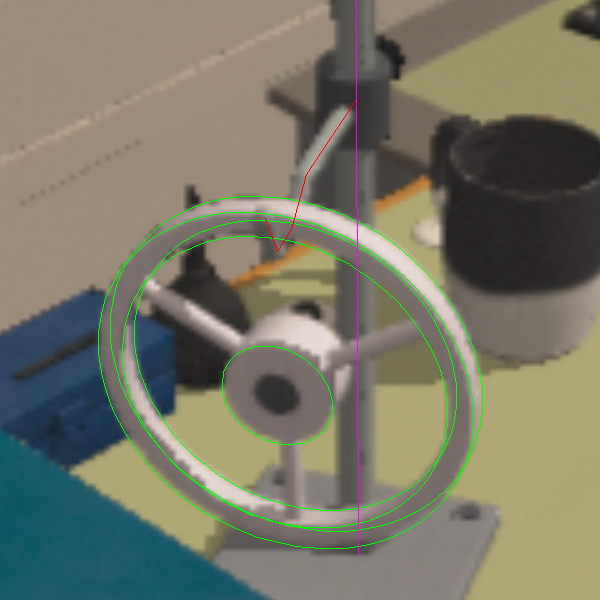

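View pics/o12t.png

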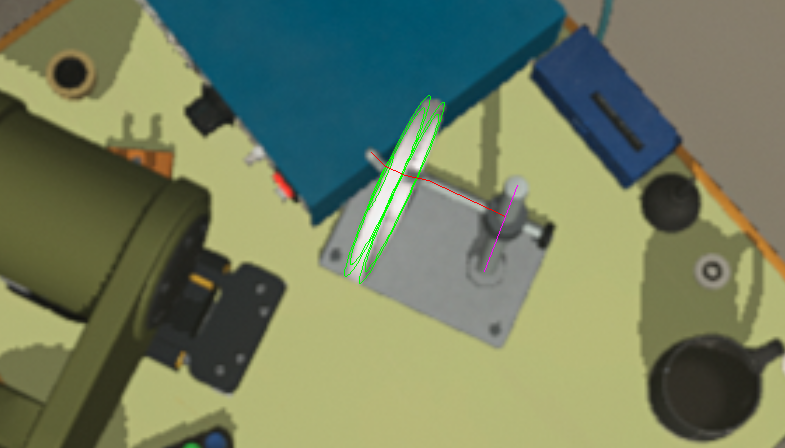

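```bash
python3 -c "
from cell import manip
print(manip.sign_off())"
```

```text
the job is handed in; nothing more can be done
None
```

The wheel is hanging by its rim in the crook of the J-hook, and I handed the job in at about 17.5 s of the 51 s allowed.

- **Finding the hook:** I lowered the shut fingers onto the free end and felt it at about 232.6 mm. The camera fit had put it at 234 mm.
- **Lift and hang:** I gripped the rim 52 mm to one side of the top so the gripper body would clear the post. I lifted the wheel, passed the hook through the gap between rim and hub, and lowered it. The rim met the crook at the height the probe predicted (TCP about 185 mm), and only then did I ease the grip and let go.
- **Wheel position:** With the gripper clear, the wheel matched the expected hanging pose within about a pixel in both cameras. The hook's free end showed in front of the rim.
- **Stillness:** Pictures taken about 0.6 s apart differed only by image noise.
- **Bystanders:** The parts pot, blower and mug look unmoved in the last pictures. I judged that by eye and did not measure it.
- **Forces:** The highest contact force I read was about 11 N, on the hook while probing.
- **Disagreements:** While the wheel was still held, the predicted outline was 1–2 pixels off the picture on one side. The drawn hook line was also up to 2 pixels off the real bar.

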